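Turn the revolving organizer to the clip box

TASK

Turn the revolving stationery organizer, by pushing the posts on its rim with the fingertips, until the teal clip box stands at the front, squarely in line with the red pointer on the foot, then let it rest there. Push gently; do not touch or lift the clip box or the other things in the bays, which must ride round upright in their own bays, and leave the stapler where it is.

Things in the scene. Friction and masses are not known exactly. Their poses are not given: they have to be found in the camera images.
- hub (a point): Turning axis of the organizer (a white round tray, 290 mm across, on a black foot), at the height of the tray floor and rim flange, 22 mm above the work surface; fixed. A low round wall (224 mm across, top at 38 mm) and a cross of dividers (top at 54 mm) make four bays, one thing in each; a grey hub, 24 mm across, rises to 60 mm. The tallest thing in the bays reaches 80 mm.
- front_spot (a point): Where the clip box's centre should be, seen from above: a fixed point 70.7 mm from the hub axis on the line of the red pointer, 44 mm above the work surface. Its -x axis points outward along the pointer.
- clip_box_center (a point): Centre of the teal plastic clip box (50 x 40 x 44 mm, closed, loose), standing in one of the four bays with its centre about 71 mm from the axis; it starts 25 to 155 degrees away from the pointer, either side.
- jar_center (a point): Centre of the glass jar of coloured clips with steel lid (42 mm in diameter, 58 mm tall), loose in another bay.
- thimble_center (a point): Centre of the orange rubber thimble cone (24 mm in diameter, 30 mm tall), loose in another bay.
- notes_center (a point): Centre of the pad of yellow and pink sticky notes (44 x 44 x 22 mm), loose in another bay.
- stapler_center (a point): Centre of the chrome stapler with black base (125 x 34 x 56 mm tall, long along its x axis), loose on the work surface, to the left of the organizer, its centre 250 to 290 mm from the hub.
- clip_box: The clip box itself; origin under its centre.
- jar: The jar; origin under its centre.
- thimble: The thimble cone; origin under its centre.
- notes: The notes pad; origin under its centre.
- stapler: The stapler; origin under its centre.
- carousel: The turning tray: origin on the axis, 14 mm above the work surface; x and y axes along the dividers. On the flat rim flange outside the wall (top at 22 mm) stand eight grey posts, 14 mm in diameter, 28 mm tall (tops at 50 mm), centres 132 mm from the axis, at 0, 45, 90.. degrees from the x axis. About 0.15 N m of friction, no spring: stays where left; turns a full turn either way from the start.
- foot: The fixed foot: origin on the axis at the work surface, -x axis outward along the red pointer, a bar that sticks out from under the tray roughly towards the robot; its red end lies 150 to 193 mm from the axis, 8 mm high, and does not turn.
There are look-alikes about, which are no part of the job. Of the things that look like the jar, the middle-sized one is meant.

How it is judged:
By the outcome, as a careful person would: the job done as asked, in the order asked, and still so for the second after the job is handed in, with the robot touching nothing.
It also fails if it takes over 72 s, if anything falls off the work surface, if the arm or the gripper's body presses on something with over 40 N, if the wrist force passes 120 N, or if a joint passes its speed limit or range.

ROBOT

A 6-joint arm with a two-finger parallel gripper is mounted at the origin on the work surface. World frame = base frame: x ahead of the robot, y to its left, z up, the work surface at z = 0. Lengths are in m, angles in rad, forces in N, time in s.
With the tool pointing down it reaches from about 0.325 to 0.85 m from the base axis. Payload 15.5 kg.
Tool frame: the origin (TCP) lies midway between the tips of the shut fingers; the grasp point (between the pads) lies 19 mm behind it; z points along the fingers, y is the line along which they close (so a half turn about z gives the same grasp; the last joint's range is limited). The gripper opens to 91 mm and grips with 3 to 60 N. Pads are 32 mm wide; open, the fingers measure 118 mm over their backs; the gripper's body (76 mm by 178 mm) begins 60 mm behind the grasp point.
Start: joints at [-1.403, 0.494, 1.345, -0, 1.302, -0.096], TCP at [0.163, -0.603, 0.214] pointing down, gripper open.
Joint ranges: [-2.91, 2.91], [-0.82, 2.16], [0.22, 2.67], [-1.22, 4.37], [0.12, 2.79], [-3.08, 3.08]. Speed limits (rad/s): [1.89, 1.89, 2.57, 3.01, 3.01, 3.01].

INTERFACE

Orientations are given as a 3x3 rotation matrix whose columns are the frame's x, y, z axes.
In Python, from workcell import monitor, grab_frame, ticket gives the robot as it stands.
- The arm moves only by the shell command python3 -m inch 'ROWS' [FORCE]. ROWS is JSON, a list of rows, each a list of 5 numbers: the shift along the tool's x, y, z in m, then the turn about the tool's z in degrees, then the closure, from 0 (fully open) to 1 (shut). A call has 1 to 10 rows; each row is the pose to reach, as a shift and turn from the pose commanded when the call began, along the tool's axes at that moment; what a row does not reach only later rows make up. A row lasts 1/10 s, in which the tool goes at most 50 mm and 8.59 degrees, less where a joint would pass 70% of its speed; a pose out of reach is approached as far as the arm can. A call with a gripper value outside its range is refused whole. The fingers move at their own pace and stop on an object; FORCE is the grip in N (left out, the last holds). Time passes only in rows, so rows that repeat a pose let the fingers close. It gives the time, the measured TCP pose, the force, the opening and the grip force at its end, in the units of the state.
- monitor.read_state(): the state, without advancing time (a new reading comes with each control period).
- grab_frame(name): name is "scene" or "top"; returns a dict with "color" (400x640x3 uint8, red, green, blue), "intrinsics" (3x3 intrinsics, pixels), "R" (3x3) and "t" (3): a world point X has camera coordinates R X + t. Camera axes: x right, y down, z forward; pixel columns grow to the right and rows downward; lengths in m; the calibration is good to about 2 mm. A picture is of the moment at which its call begins. There is no depth.
- ticket.finish_job(): hands the job in; it is judged then, once.
The state is a dict: "time_s": time; "joint_pos": joint angles; "qvel": joint speeds; "joint_efforts": joint torques, N m; "eef_pos": TCP position; "eef_rot": TCP orientation; "contact_force": force on the tool from outside, world axes, zero at the start; "wrist_torque": the same for the moment, N m; "width": opening from 0.0 (shut) to 1.0 (fully open); "gripper_force": force on a finger pad.
Only numpy, scipy, OpenCV 4.12 (cv2) and the standard library are available. Lean on these libraries where they do the work, as an engineer would, in place of code of your own. Each camera call takes 0.05 s, during which the arm holds its last target. There are 200 camera calls.

## Working session

There is one attempt and no reset: what is moved stays moved. The work goes in short steps, Python scripts to look and compute and a shell command to move; the robot and the scene stay as the last step left them, time stands still between calls to the robot, and variables do not carry over. Pictures are saved under pics/ and viewed, at most 10 in all, crops included, and the job is handed in when it is done.

```bash
mkdir -p pics; cat > h.py <<'E'
import numpy as np,cv2
from workcell import monitor,grab_frame,ticket
def grab(n,p=None):
    f=grab_frame(n)
    if p: cv2.imwrite('pics/'+p,cv2.cvtColor(f['color'],cv2.COLOR_RGB2BGR))
    return f
def ray(f,u,v,z):
    K,R,t=map(np.array,(f['intrinsics'],f['R'],f['t']))
    d=R.T@np.linalg.solve(K,[u,v,1]); c=-R.T@t
    return c+d*(z-c[2])/d[2]
def proj(f,X):
    x=np.array(f['intrinsics'])@(np.array(f['R'])@X+f['t']); return x[:2]/x[2]
E
python3 - <<'E'
from h import *
for n in('scene','top'):
    f=grab(n,n+'1.png'); print(n,-np.array(f['R']).T@f['t'],np.round(f['R'],3).tolist())
s=monitor.read_state(); print(s['eef_pos'],np.round(s['eef_rot'],3),s['time_s'],s['width'])
E
```

```text
scene [ 1.0589223  -0.35479037  0.82064125] [[0.606, 0.795, 0.0], [0.61, -0.465, -0.642], [-0.511, 0.389, -0.767]]
top [0.36952451 0.00617953 1.21291812] [[-0.017, -1.0, -0.023], [-0.988, 0.02, -0.155], [0.155, 0.02, -0.988]]
[ 0.16289821 -0.60305146  0.21341344] [[ 0.965  0.261 -0.   ]
 [ 0.261 -0.965  0.001]
 [ 0.    -0.001 -1.   ]] 0.1 0.9953612483244645
```

View pics/top1.png

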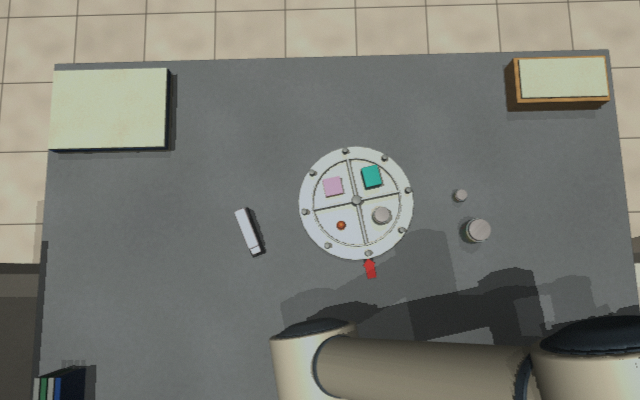

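View pics/scene1.png

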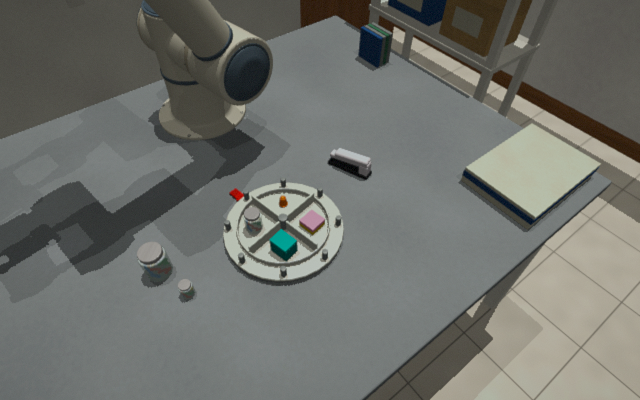

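The top view shows the hub at about (357,201), the teal box at (372,177), the red pointer tip at (371,269), posts around the rim, and the stapler at (250,232). Spare jars stand on the right at (460,195) and (478,230). The scene view agrees.

```bash
cat >> h.py <<'E'
def blob(f,lo,hi,roi=None):
    h=cv2.cvtColor(f['color'],cv2.COLOR_RGB2HSV); m=cv2.inRange(h,lo,hi)
    n,l,s,c=cv2.connectedComponentsWithStats(m); i=1+np.argmax(s[1:,4]); return c[i],s[i],l==i
TEAL=((80,120,60),(95,255,255)); RED=((0,200,100),(4,255,255))
def wrap(a): return (a+180)%360-180
def measure(f,verbose=True):
    # hub: white tray ellipse -> top face of flange
    g=cv2.cvtColor(f['color'],cv2.COLOR_RGB2HSV)
    (cu,cv_),s,m=blob(f,(0,0,120),(180,60,255)) if 0 else (np.zeros(2),None,None)
    b,s1,_=blob(f,*TEAL); r,s2,_=blob(f,*RED)
    return b,s1,r,s2
E
python3 - <<'E'
from h import *
f=grab('top'); b,s1,r,s2=measure(f); print(b,s1,r,s2)
P=ray(f,*r,.008); print('red',P)
# hub from hub-cap top pixel (357,201) z .06; flange ellipse z .022
h=cv2.cvtColor(f['color'],cv2.COLOR_RGB2HSV); c=f['color']
m=cv2.inRange(h,(0,0,150),(180,70,255)); m[:140]=0;m[265:]=0;m[:,:290]=0;m[:,420:]=0
cn=max(cv2.findContours(m,cv2.RETR_EXTERNAL,2)[0],key=cv2.contourArea); hull=cv2.convexHull(cn)[:,0]
W=np.array([ray(f,u,v,.022)[:2] for u,v in hull]).astype(np.float32)
(cx,cy),rad=cv2.minEnclosingCircle(W); print('hub',cx,cy,rad,'hubcap',ray(f,357,201,.06))
H=np.array([cx,cy]); ang=lambda p:np.degrees(np.arctan2(*(np.array(p[:2])-H)[::-1]))
B=ray(f,*b,.060);print('box',B,np.linalg.norm(B[:2]-H),ang(B),'pointer',ang(P),np.linalg.norm(P[:2]-H))
for p in[(345,151),(384,158),(408,190),(402,230),(368,253),(328,245),(305,212),(312,172)]:
    X=ray(f,*p,.05);print('post',X[:2].round(3),np.linalg.norm(X[:2]-H).round(3),ang(X).round(1))
for p in[(240,210),(258,250)]: print('stap',ray(f,*p,.05))
cv2.imwrite('pics/c1.png',cv2.resize(c[135:290,280:435,::-1],None,fx=3.8,fy=3.8,interpolation=cv2.INTER_CUBIC))
E
```

```text
Traceback (most recent call last):
  File "h.py", line 22, in measure
    b,s1,_=blob(f,*TEAL); r,s2,_=blob(f,*RED)
                                 ~~~~^^^^^^^^
  File "h.py", line 15, in blob
    n,l,s,c=cv2.connectedComponentsWithStats(m); i=1+np.argmax(s[1:,4]); return c[i],s[i],l==i
                                                     ~~~~~~~~~^^^^^^^^^
ValueError: attempt to get argmax of an empty sequence
```

```bash
cat > h.py <<'E'
import numpy as np,cv2
from workcell import monitor,grab_frame,ticket
def ray(f,u,v,z):
    K,R,t=map(np.array,(f['intrinsics'],f['R'],f['t']))
    d=R.T@np.linalg.solve(K,[u,v,1]); c=-R.T@t
    return c+d*(z-c[2])/d[2]
def big(m):
    n,l,s,c=cv2.connectedComponentsWithStats(m.astype(np.uint8)); i=1+np.argmax(s[1:,4]); return c[i],s[i]
def teal(f):
    c=f['color'].astype(int); return big((c[...,1]-c[...,0]>50)&(c[...,2]-c[...,0]>40))
def red(f):
    c=f['color'].astype(int); return big((c[...,0]>90)&(c[...,1]<c[...,0]*.3)&(c[...,2]<c[...,0]*.35))
E
python3 - <<'E'
from h import *
f=grab_frame('top'); b,s1=teal(f); r,s2=red(f); print(b,s1,r,s2)
P=ray(f,*r,.008); print('red',P)
c=f['color'];h=cv2.cvtColor(c,cv2.COLOR_RGB2HSV)
m=cv2.inRange(h,(0,0,150),(180,70,255)); m[:140]=0;m[265:]=0;m[:,:290]=0;m[:,420:]=0
cn=max(cv2.findContours(m,cv2.RETR_EXTERNAL,2)[0],key=cv2.contourArea); hull=cv2.convexHull(cn)[:,0]
W=np.array([ray(f,u,v,.022)[:2] for u,v in hull.astype(float)]).astype(np.float32)
(cx,cy),rad=cv2.minEnclosingCircle(W); print('hub',cx,cy,rad,'hubcap',ray(f,357,201,.06))
H=np.array([cx,cy]); ang=lambda p:np.degrees(np.arctan2(*(np.array(p[:2])-H)[::-1]))
B=ray(f,*b,.060);print('box',B,np.linalg.norm(B[:2]-H),ang(B),'pointer',ang(P),np.linalg.norm(P[:2]-H))
for p in[(345,151),(384,158),(408,190),(402,230),(368,253),(328,245),(305,212),(312,172)]:
    X=ray(f,*p,.05);print('post',X[:2].round(3),np.linalg.norm(X[:2]-H).round(3),ang(X).round(1))
for p in[(240,210),(258,250)]: print('stap',ray(f,*p,.05))
cv2.imwrite('pics/c1.png',cv2.resize(c[135:290,280:435,::-1],None,fx=3.8,fy=3.8,interpolation=cv2.INTER_CUBIC))
E
```

```text
Traceback (most recent call last):
  File "h.py", line 12, in red
    c=f['color'].astype(int); return big((c[...,0]>90)&(c[...,1]<c[...,0]*.3)&(c[...,2]<c[...,0]*.35))
                                     ~~~^^^^^^^^^^^^^^^^^^^^^^^^^^^^^^^^^^^^^^^^^^^^^^^^^^^^^^^^^^^^^^
  File "h.py", line 8, in big
    n,l,s,c=cv2.connectedComponentsWithStats(m.astype(np.uint8)); i=1+np.argmax(s[1:,4]); return c[i],s[i]
                                                                      ~~~~~~~~~^^^^^^^^^
ValueError: attempt to get argmax of an empty sequence
```

```bash
cat > m.py <<'E'
from h import *
f=grab_frame('top'); print(f['color'][269,371],f['color'][177,372]); b,s1=teal(f); r,s2=red(f); print(b,s1,r,s2)
P=ray(f,*r,.008); print('red',P)
c=f['color'];h=cv2.cvtColor(c,cv2.COLOR_RGB2HSV)
m=cv2.inRange(h,(0,0,150),(180,70,255)); m[:140]=0;m[265:]=0;m[:,:290]=0;m[:,420:]=0
cn=max(cv2.findContours(m,cv2.RETR_EXTERNAL,2)[0],key=cv2.contourArea); hull=cv2.convexHull(cn)[:,0]
W=np.array([ray(f,u,v,.022)[:2] for u,v in hull.astype(float)]).astype(np.float32)
(cx,cy),rad=cv2.minEnclosingCircle(W); print('hub',cx,cy,rad,'hubcap',ray(f,357,201,.06))
H=np.array([cx,cy]); ang=lambda p:np.degrees(np.arctan2(*(np.array(p[:2])-H)[::-1]))
B=ray(f,*b,.060);print('box',B,np.linalg.norm(B[:2]-H),ang(B),'pointer',ang(P),np.linalg.norm(P[:2]-H))
for p in[(345,151),(384,158),(408,190),(402,230),(368,253),(328,245),(305,212),(312,172)]:
    X=ray(f,*p,.05);print('post',X[:2].round(3),np.linalg.norm(X[:2]-H).round(3),ang(X).round(1))
for p in[(240,210),(258,250)]: print('stap',ray(f,*p,.05))
cv2.imwrite('pics/c1.png',cv2.resize(c[135:290,280:435,::-1],None,fx=3.8,fy=3.8,interpolation=cv2.INTER_CUBIC))
E
sed -i 's/(c\[...,0\]>90).*$/(c[...,0]-c[...,1]>90)\&(c[...,0]-c[...,2]>90)\&(abs(c[...,1]-c[...,2])<25))/' h.py; python3 m.py
```

```text
[166  52  50] [ 57 165 150]
[371.11838006 175.55140187] [362 165  20  22 321] [369.66433566 268.36363636] [364 259  12  19 143]
red [ 0.37982787 -0.09009067  0.008     ]
hub 0.5473182797431946 -0.05846405029296875 0.14487124979496002 hubcap [ 0.54252647 -0.06047287  0.06      ]
box [ 0.60509781 -0.09697025  0.06      ] 0.06943487072218417 -33.68080511315778 pointer -169.30694519475773 0.170450230962831
post [ 0.671 -0.035] 0.126 10.8
post [ 0.651 -0.131] 0.127 -35.1
post [ 0.569 -0.187] 0.131 -80.5
post [ 0.47  -0.168] 0.134 -125.0
post [ 0.416 -0.084] 0.133 -169.0
post [0.437 0.012] 0.131 147.2
post [0.519 0.067] 0.129 102.6
post [0.619 0.049] 0.129 56.1
stap [0.52745649 0.22794964 0.05      ]
stap [0.42833838 0.18304876 0.05      ]
```

View pics/c1.png

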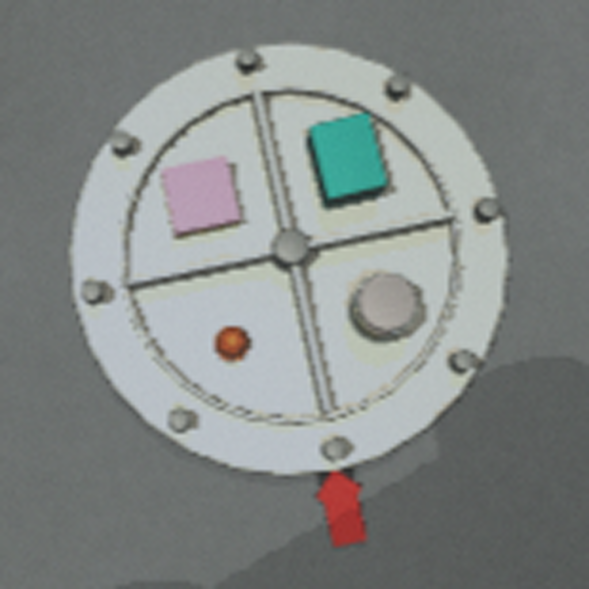

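The crop confirms the posts and bays, with a post almost on the pointer line. The box needs about −135° (clockwise from above). I'll push the post at −35° through the arc, fingers shut, tool x pointing inward at r = 138 mm.

```bash
python3 -m inch '[[0.019,-0.011,0,-5,1],[0.05,-0.028,0,-12,1],[0.088,-0.05,0,-20,1],[0.126,-0.071,0,-28,1],[0.164,-0.092,0,-36,1],[0.202,-0.113,0,-44,1],[0.239,-0.134,0,-52,1],[0.277,-0.156,0,-60,1],[0.302,-0.170,0,-68,1],[0.315,-0.177,0,-75,1]]'
cat > t.py <<'E'
import sys
from h import *
H=np.array([.5465,-.059]); a,r,z=map(float,sys.argv[1:4])
s=monitor.read_state(); R=np.array(s['eef_rot']); p=np.array(s['eef_pos'])
d=R.T@(np.array([*(H+r*np.array([np.cos(np.radians(a)),np.sin(np.radians(a))])),z])-p)
yaw=np.degrees(np.arctan2(R[1,0],R[0,0])); q=p[:2]-H
print('t',s['time_s'],'p',p.round(4),'tipang',np.degrees(np.arctan2(q[1],q[0])).round(1),'r',np.hypot(*q).round(4),'yaw',yaw.round(1))
print('shift',d.round(4),'turn',(-(a+180-yaw)+180)%360-180,'F',np.round(s['contact_force'],1))
E
python3 t.py -16 .138 .12
```

```text
time_s: 1.25
eef_pos: [0.4224, -0.3484, 0.2139]
eef_rot: [[-0.01, 1.0, 0.0], [1.0, 0.01, 0.0], [0.0, 0.0, -1.0]]
contact_force: [-0.7, 0.2, -0.4]
width: 0.154
gripper_force: 0.0
t 1.25 p [ 0.4224 -0.3484  0.2139] tipang -113.2 r 0.3148 yaw 90.6
shift [0.2488 0.2591 0.094 ] turn -73.44283297686108 F [-0.7  0.2 -0.4]
```

```bash
python3 -m inch '[[0.012,0.013,0,-7,1],[0.04,0.042,0,-15,1],[0.072,0.075,0,-23,1],[0.104,0.108,0,-31,1],[0.136,0.142,0,-39,1],[0.168,0.175,0,-47,1],[0.2,0.208,0,-55,1],[0.226,0.235,0.01,-63,1],[0.242,0.252,0.03,-70,1],[0.249,0.259,0.05,-73.4,1]]' >/dev/null;python3 -m inch '[[0,0,0,0,1],[0,0,0,0,1]]' ; python3 t.py -16 .138 .032
```

```text
time_s: 2.45
eef_pos: [0.679, -0.1011, 0.164]
eef_rot: [[-0.958, 0.286, -0.001], [0.286, 0.958, 0.0], [0.001, -0.0, -1.0]]
contact_force: [0.7, -0.9, 0.8]
width: 0.006
gripper_force: 0.0
t 2.45 p [ 0.679  -0.1011  0.164 ] tipang -17.6 r 0.1391 yaw 163.4
shift [0.0009 0.0039 0.132 ] turn -0.5963123536397745 F [ 0.7 -0.9  0.8]
```

```bash
python3 -m inch '[[0.001,0.004,0.02,-0.6,1],[0.001,0.004,0.045,-0.6,1],[0.001,0.004,0.07,-0.6,1],[0.001,0.004,0.09,-0.6,1],[0.001,0.004,0.105,-0.6,1],[0.001,0.004,0.117,-0.6,1],[0.001,0.004,0.125,-0.6,1],[0.001,0.004,0.131,-0.6,1],[0.001,0.004,0.132,-0.6,1],[0.001,0.004,0.132,-0.6,1]]' >/dev/null; python3 t.py -16 .138 .032; python3 -c "
from h import *
f=grab_frame('scene');cv2.imwrite('pics/s2.png',cv2.resize(f['color'][130:300,170:400,::-1],None,fx=3.4,fy=3.4))"
```

```text
t 3.45 p [ 0.6798 -0.0968  0.0323] tipang -15.8 r 0.1386 yaw 164.1
shift [ 0.0006 -0.0004  0.0003] turn 0.11041777109755913 F [-0.   0.1 -0.9]
```

View pics/s2.png

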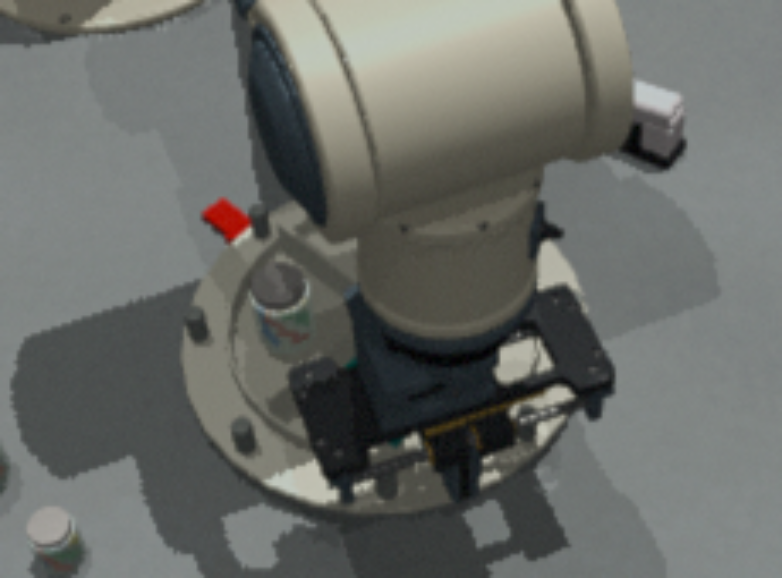

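The fingers are down between two posts, at pixel (465,470), and clear of the bays. Now push, gently.

```bash
python3 -m inch '[[0,-0.0048,0,2,1],[0.0007,-0.0096,0,4,1],[0.0013,-0.0144,0,6,1],[0.0017,-0.0168,0,7,1],[0.0022,-0.0192,0,8,1],[0.0025,-0.0216,0,9,1],[0.0032,-0.0252,0,10.5,1],[0.0038,-0.0287,0,12,1],[0.0055,-0.0357,0,15,1],[0.0076,-0.0426,0,18,1]]' ; python3 t.py -34 .138 .032
python3 -m inch '[[0.0002,-0.0072,0,3,1],[0.0008,-0.0144,0,6,1],[0.0017,-0.0216,0,9,1],[0.003,-0.0287,0,12,1],[0.0047,-0.0357,0,15,1],[0.0068,-0.0426,0,18,1],[0.0092,-0.0495,0,21,1],[0.0119,-0.0561,0,24,1],[0.015,-0.0627,0,27,1],[0.0185,-0.069,0,30,1]]'; python3 t.py -64 .138 .032
```

```text
time_s: 4.5
eef_pos: [0.6607, -0.1358, 0.0319]
eef_rot: [[-0.828, 0.56, 0.0], [0.56, 0.828, 0.0], [-0.0, 0.0, -1.0]]
contact_force: [1.4, 0.4, 0.3]
width: 0.005
gripper_force: 0.6
t 4.5 p [ 0.6607 -0.1358  0.0319] tipang -33.9 r 0.1376 yaw 145.9
shift [-0.0004 -0.0002 -0.0001] turn -0.06193170148665672 F [1.4 0.4 0.3]
time_s: 5.5
eef_pos: [0.6068, -0.183, 0.032]
eef_rot: [[-0.437, 0.899, 0.001], [0.899, 0.437, -0.0], [-0.001, 0.001, -1.0]]
contact_force: [2.0, -0.8, -0.3]
width: 0.007
gripper_force: 0.6
t 5.5 p [ 0.6068 -0.183   0.032 ] tipang -64.1 r 0.1379 yaw 115.9
shift [-0.0001  0.0001  0.    ] turn -0.08086957542195705 F [ 2.  -0.8 -0.3]
```

```bash

python3 -m inch '[[0.0002,-0.0072,0,3,1],[0.0008,-0.0144,0,6,1],[0.0017,-0.0216,0,9,1],[0.003,-0.0287,0,12,1],[0.0047,-0.0357,0,15,1],[0.0068,-0.0426,0,18,1],[0.0092,-0.0495,0,21,1],[0.0119,-0.0561,0,24,1],[0.015,-0.0627,0,27,1],[0.0185,-0.069,0,30,1]]'>/dev/null; python3 t.py -94 .138 .032
python3 -m inch '[[0.0002,-0.0072,0,3,1],[0.0008,-0.0144,0,6,1],[0.0017,-0.0216,0,9,1],[0.003,-0.0287,0,12,1],[0.0047,-0.0357,0,15,1],[0.0068,-0.0426,0,18,1],[0.0092,-0.0495,0,21,1],[0.0115,-0.0552,0,23.6,1],[0.0131,-0.0588,0,25.2,1],[0.0137,-0.06,0,25.8,1]]'>/dev/null; python3 t.py -120 .138 .032
cat > b.py <<'E'
from h import *
H=np.array([.5465,-.059]); f=grab_frame('top'); b,s=teal(f); B=ray(f,*b,.06)[:2]-H
print('box px',b,s,'ang',np.degrees(np.arctan2(B[1],B[0])),np.hypot(*B))
E
python3 b.py; python3 -c "
from h import *
f=grab_frame('top');cv2.imwrite('pics/s3.png',cv2.resize(f['color'][135:320,260:460,::-1],None,fx=3,fy=3))"
```

```text
t 6.5 p [ 0.5367 -0.1966  0.0321] tipang -94.1 r 0.138 yaw 85.9
shift [-0.      0.0002  0.0001] turn -0.08534905044655261 F [2.4 0.8 0.2]
t 7.5 p [ 0.4777 -0.1786  0.0321] tipang -119.9 r 0.138 yaw 60.2
shift [ 0.     -0.0002  0.0001] turn 0.2431530189360842 F [0.4 0.  0.6]
box px [384.5 207. ] [384 207   2   1   2] ang -106.50254760556116 0.07074066832032716
```

View pics/s3.png

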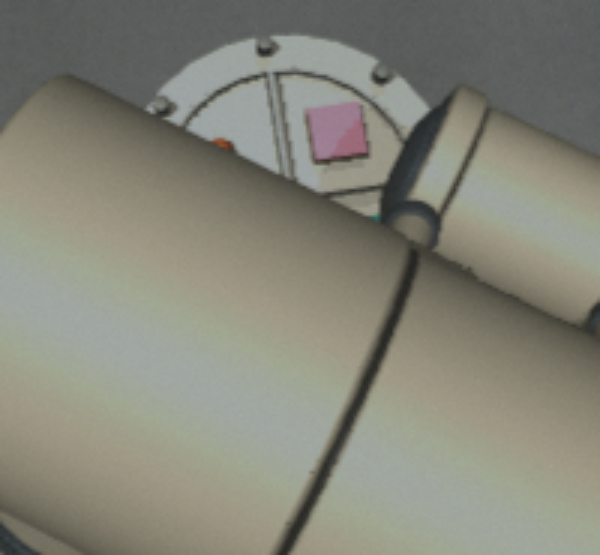

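The view shows the tray turned, with the notes at (335,130) in the crop, upright in their bay; the box is hidden by the arm. Push 33° more, slowing down, then back off and measure.

```bash

python3 -m inch '[[0.0001,-0.0036,0,1.5,1],[0.0004,-0.0108,0,4.5,1],[0.0013,-0.018,0,7.5,1],[0.0023,-0.0251,0,10.5,1],[0.0038,-0.0322,0,13.5,1],[0.0057,-0.0392,0,16.5,1],[0.008,-0.0461,0,19.5,1],[0.0106,-0.0529,0,22.5,1],[0.0135,-0.0595,0,25.5,1],[0.0165,-0.065,0,28.1,1]]'>/dev/null; python3 t.py -148.1 .138 .032
python3 -m inch '[[0.0001,-0.0048,0,2,1],[0.0004,-0.0084,0,3.5,1],[0.0005,-0.0108,0,4.5,1],[0.0005,-0.0118,0,4.9,1],[0.0005,-0.0118,0,4.9,1]]'; python3 t.py -153 .138 .032
python3 -m inch '[[0,0.006,0,0,1],[0,0.015,0,0,1],[0,0.015,-0.03,0,1],[0,0.015,-0.07,0,1],[0,0.015,-0.1,0,1],[-0.04,0.05,-0.12,0,1],[-0.08,0.09,-0.12,0,1],[-0.12,0.13,-0.12,0,1],[-0.14,0.15,-0.12,0,1],[-0.15,0.16,-0.12,0,1]]'; python3 b.py; python3 -c "
from h import *
f=grab_frame('top');cv2.imwrite('pics/s4.png',cv2.resize(f['color'][135:320,260:460,::-1],None,fx=3,fy=3))"
```

```text
t 8.6 p [ 0.4294 -0.1319  0.032 ] tipang -148.1 r 0.1379 yaw 32.0
shift [-0.0001 -0.     -0.    ] turn 0.14322472429461186 F [ 1.1 -0.2  0.7]
time_s: 9.1
eef_pos: [0.4236, -0.1218, 0.0319]
eef_rot: [[0.888, 0.459, 0.0], [0.459, -0.888, -0.0], [0.0, 0.0, -1.0]]
contact_force: [0.7, -0.1, -1.0]
width: 0.007
gripper_force: 0.2
t 9.1 p [ 0.4236 -0.1218  0.0319] tipang -152.9 r 0.138 yaw 27.3
shift [ 0.     -0.0002 -0.0001] turn 0.31784579268074253 F [ 0.7 -0.1 -1. ]
time_s: 10.1
eef_pos: [0.3626, -0.3377, 0.1522]
eef_rot: [[0.89, 0.456, 0.001], [0.456, -0.89, -0.002], [-0.0, 0.002, -1.0]]
contact_force: [0.7, 0.4, -0.7]
width: 0.001
gripper_force: 0.0
box px [366.77469136 225.42901235] [355 215  24  22 324] ang -160.0158203917258 0.06834250762833656
```

View pics/s4.png

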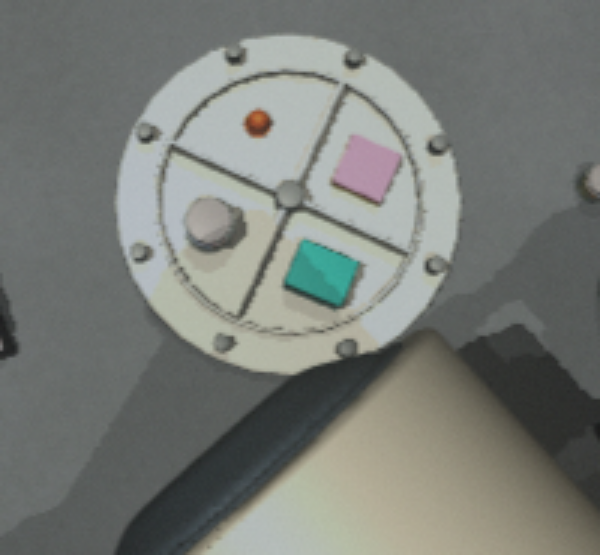

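All four things are upright in their bays, with the box at (322,272) in the crop. It needs about 9° more. Next I get accurate hub, pointer and post angles.

```bash
cat > fit.py <<'E'
from h import *
def fit(pix):
    f=grab_frame('top'); X=np.array([ray(f,*p,.05)[:2] for p in pix]); H=X.mean(0); q=X-H
    a=np.degrees(np.arctan2(q[:,1],q[:,0])); res=np.degrees(np.angle(np.exp(1j*np.radians(a*8)).mean()))/8
    return f,H,np.hypot(*q.T),res
A=[(345,151),(384.5,158),(408,190),(401.5,230),(368.5,253),(328,245.5),(305,212),(312.5,172.5)]
B=[(338.3,153.3),(378,155),(406,183.3),(405,223.3),(375.7,251),(334.3,249.3),(306.3,219),(309,179)]
for P in(A,B):
    f,H,r,a=fit(P); print(H,r.round(3),'posts mod45',a)
    p=ray(f,369.66,268.36,.008)[:2]-H; print(' pointer',np.degrees(np.arctan2(p[1],p[0])),np.hypot(*p))
b,s=teal(f); c=ray(f,*b,.06)[:2]-H; print('box',np.degrees(np.arctan2(c[1],c[0])),np.hypot(*c))
E
python3 fit.py; python3 t.py -140 .138 .15
```

```text
[ 0.54392294 -0.05994187] [0.13  0.129 0.13  0.13  0.13  0.13  0.13  0.131] posts mod45 10.914061286334082
 pointer -169.59226488668713 0.16683076723735754
[ 0.54354245 -0.05981046] [0.129 0.129 0.13  0.13  0.13  0.13  0.131 0.13 ] posts mod45 18.83938125493827
 pointer -169.52412710717192 0.16648040098092562
box -159.84232405973734 0.06522963820752689
t 10.3 p [ 0.3636 -0.3325  0.1517] tipang -123.8 r 0.329 yaw 27.3
shift [ 0.1533 -0.1289  0.0019] turn -12.72497818968489 F [-0.   0.7 -0.6]
```

```bash

python3 -m inch '[[0.015,-0.013,0,-2,1],[0.045,-0.038,0,-5,1],[0.08,-0.068,0,-8,1],[0.115,-0.098,0,-10,1],[0.14,-0.12,0,-12,1],[0.152,-0.129,0,-12.7,1],[0.153,-0.129,0,-12.7,1],[0.153,-0.129,0,-12.7,1]]' >/dev/null; python3 t.py -140 .138 .032
```

```text
t 11.1 p [ 0.4405 -0.1471  0.152 ] tipang -140.3 r 0.1378 yaw 40.1
shift [-1.0e-04  7.0e-04  1.2e-01] turn 0.12537248822073366 F [ 0.1 -0.   0.6]
```

```bash

python3 -m inch '[[0,0.0005,0.015,0,1],[0,0.0005,0.04,0,1],[0,0.0005,0.065,0,1],[0,0.0005,0.085,0,1],[0,0.0005,0.1,0,1],[0,0.0005,0.11,0,1],[0,0.0005,0.117,0,1],[0,0.0005,0.12,0,1],[0,0.0005,0.12,0,1]]' >/dev/null; python3 t.py -150 .138 .032
python3 -m inch '[[0.0001,-0.0048,0,2,1],[0.0007,-0.0108,0,4.5,1],[0.0013,-0.018,0,7.5,1],[0.0023,-0.0235,0,9.8,1],[0.0027,-0.0258,0,10.8,1],[0.003,-0.0282,0,11.8,1],[0.0034,-0.0305,0,12.8,1],[0.0042,-0.034,0,14.3,1],[0.0052,-0.0376,0,15.8,1],[0.0059,-0.0399,0,16.8,1]]'; python3 t.py -161.7 .138 .032
```

```text
t 12.0 p [ 0.4408 -0.1485  0.032 ] tipang -139.7 r 0.1385 yaw 40.0
shift [ 0.0026 -0.0246 -0.    ] turn 10.002831774048985 F [-0.   0.2  0.7]
time_s: 13.0
eef_pos: [0.4199, -0.1141, 0.032]
eef_rot: [[0.919, 0.393, 0.0], [0.393, -0.919, -0.0], [0.0, 0.0, -1.0]]
contact_force: [0.2, -1.3, 0.1]
width: 0.004
gripper_force: 0.6
t 13.0 p [ 0.4199 -0.1141  0.032 ] tipang -156.5 r 0.1381 yaw 23.1
shift [ 0.0006 -0.0125  0.    ] turn 4.847364487667505 F [ 0.2 -1.3  0.1]
```

```bash

python3 -m inch '[[0,-0.0025,0,1,1],[0.0001,-0.005,0,2,1],[0.0003,-0.0075,0,3,1],[0.0005,-0.0098,0,4,1],[0.0006,-0.0112,0,4.6,1],[0.0006,-0.0120,0,4.9,1],[0.0006,-0.0125,0,5,1],[0.0006,-0.0125,0,5,1],[0.0006,-0.0125,0,5,1]]'; python3 t.py -161.7 .138 .032
python3 -m inch '[[0,0.004,0,0,1],[0,0.013,0,0,1],[0,0.015,-0.03,0,1],[0,0.015,-0.07,0,1],[0,0.015,-0.1,0,1],[-0.04,0.06,-0.12,0,1],[-0.07,0.1,-0.12,0,1],[-0.09,0.15,-0.12,0,1],[-0.1,0.2,-0.12,0,1],[-0.1,0.25,-0.12,0,1]]' >/dev/null
python3 -m inch '[[0,0.02,0,0,1],[0,0.06,-0.02,0,1],[0,0.1,-0.04,0,1],[0,0.13,-0.05,0,1],[0,0.15,-0.05,0,1],[0,0.15,-0.05,0,1],[0,0.15,-0.05,0,1]]'; python3 b.py; python3 -c "
from h import *
f=grab_frame('top');print(red(f));cv2.imwrite('pics/s5.png',cv2.resize(f['color'][135:285,280:435,::-1],None,fx=4,fy=4,interpolation=cv2.INTER_CUBIC))"
```

```text
time_s: 13.9
eef_pos: [0.4152, -0.1023, 0.0319]
eef_rot: [[0.95, 0.313, -0.0], [0.313, -0.95, 0.0], [-0.0, -0.0, -1.0]]
contact_force: [0.7, -2.3, 0.7]
width: 0.008
gripper_force: 0.4
t 13.9 p [ 0.4152 -0.1023  0.0319] tipang -161.7 r 0.1382 yaw 18.2
shift [ 0.0002  0.0001 -0.0001] turn -0.08010812096358677 F [ 0.7 -2.3  0.7]
time_s: 15.6
eef_pos: [0.4405, -0.4976, 0.2013]
eef_rot: [[0.95, 0.312, -0.001], [0.312, -0.95, 0.001], [-0.0, -0.001, -1.0]]
contact_force: [-0.5, -0.3, 0.1]
width: 0.007
gripper_force: 0.0
box px [362.62068966 226.69905956] [351 216  24  23 319] ang -168.85007236369944 0.06840770257522939
(array([369.84848485, 268.83333333]), array([365, 260,  11,  18, 132], dtype=int32))
```

View pics/s5.png

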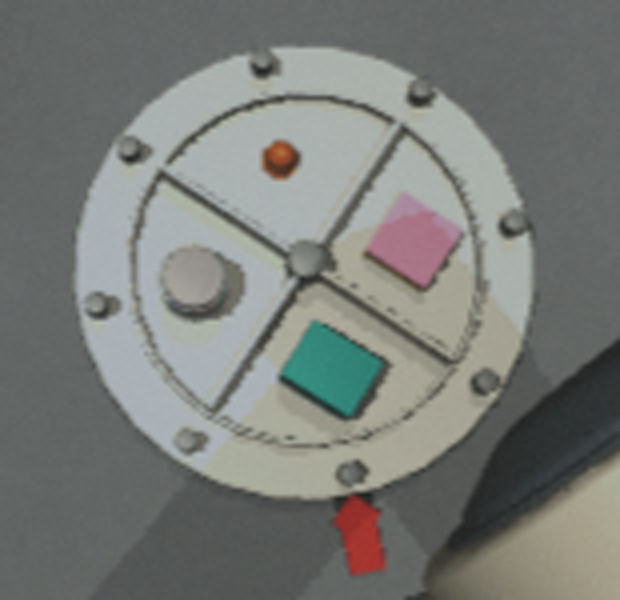

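The box at (333,368) in the crop, the post at (351,472) and the pointer at (360,535) are in line: box −168.9°, pointer −169.4°. Everything is upright in its bay and the arm is clear.

```bash
python3 -c "
from h import *
print(ticket.finish_job())"
```

```text
the job is handed in; nothing more can be done
None
```

I turned the organizer about 135° clockwise (seen from above) and handed the job in at about 16 s. By my last camera measurement the clip box was about 0.5° off the pointer line. The other things stood upright in their bays and I did not touch the stapler.

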